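# Nut driver from rack to holster

### The job

The lattice beam on the fixture plate is to be bolted next. Pull the blue-handled nut driver straight up out of the white rack and lower it, without dropping it, into the empty orange-topped holster beside the beam, so that it stands upright and fully home with its flange resting on the holster's top, and let go. Leave the red and yellow drivers standing in the rack.

Things in the scene. Friction and masses are not known exactly. Their poses are not given: they have to be found in the camera images.
- blue_driver: Blue nut driver, upright in a hole of the white rack (which hole varies). Round handle dia 30 mm, top 80 mm above origin; at its foot a flat flange dia 42, 6 thick; below it a steel shaft dia 8 (socket dia 10 at its end) to 75 mm below origin. 0.08 to 0.17 kg. Origin: centre of flange underside, at first on the rack, 90 mm above the table; z up the handle; y along the row of holes at the start.
- holster_mouth (a point): Centre of the empty holster's mouth, level with its top: fixed black box, orange top 70 mm square, 90 mm above the table; square hole 28 mm wide, about 80 deep. z up, x towards a white lattice beam 70 mm high that begins 69 mm from the hole's centre. Box and beam are fixed on one aluminium plate. Rack and holster stand one left, one right, either way round.
- red_driver: Bystander: as the blue driver, but with a red handle and 0.12 kg, in another hole of the rack; same origin and axes. The rack is fixed and white, 235 x 75 mm, its top 90 mm above the table, with one row of three square holes 28 mm wide, 75 mm apart, the row within 0.35 rad of world y.
- yellow_driver: Bystander: as the blue driver, but with a yellow handle and 0.12 kg, in another hole of the rack; same origin and axes.

How it is judged:
By the outcome, as a careful person would: the job done as asked, in the order asked, and still so for the second after the job is handed in, with the robot touching nothing.
It also fails if it takes over 40 s, if anything falls off the work surface, if the arm or the gripper's body presses on something with over 40 N, if the wrist force passes 120 N, or if a joint passes its speed limit or range.

### The arm

A 6-joint arm with a two-finger parallel gripper is mounted at the origin on the work surface. World frame = base frame: x ahead of the robot, y to its left, z up, the work surface at z = 0. Lengths are in m, angles in degrees, forces in N, time in s.
With the tool pointing down it reaches from about 0.25 to 0.725 m from the base axis. Payload 9.7 kg.
Tool frame: the origin (TCP) lies between the finger pads; the fingertips stand 25 mm ahead of it and the grasp point (between the pads) lies 6 mm ahead of it; z points along the fingers, y is the line along which they close (so a half turn about z gives the same grasp; the last joint's range is limited). The gripper opens to 85 mm and grips with 20 to 120 N. Pads are 22 mm wide; open, the fingers measure 114 mm over their backs; the gripper's body (76 mm by 85 mm) begins 54 mm behind the grasp point. The pads swing forward as they close: fully open they stand 13 mm farther back than shut.
Start: joints at [68.583, 4.979, 10.078, 95.1, 0, 90], TCP at [0.201, 0.512, 0.224] pointing down, gripper open.
Joint ranges: [-179.16, 179.16], [-48.56, 103.87], [-65.8, 70.77], [-126.05, 130.52], [-82.76, 87.17], [-180, 180]. Speed limits (degrees/s): [127.2, 127.2, 147.25, 180, 180, 180].

### API

Orientations are given as [roll, pitch, yaw] about the fixed x, y, z axes, in that order (R = Rz(yaw) Ry(pitch) Rx(roll)).
In Python, from workcell import bot gives the robot as it stands.
- The arm moves only by the shell command python3 drive.py 'ROWS' [FORCE]. ROWS is a JSON list of rows, 1 to 5 of them, each an object with the fields pos (a list: dx, dy, dz in m), twist (a turn about the tool's z in degrees), finger_gap (the finger opening in m); a field left out counts as zero (the opening has to be given); each row is the pose to reach, as a shift and turn from the pose commanded when the command began, along the tool's axes at that moment; what a row does not reach only later rows make up. A row lasts 1/12 s, in which the tool goes at most 0.0417 m and 7.16 degrees, less where a joint would pass 70% of its speed; a pose out of reach is approached as far as the arm can. The fingers move at their own pace and stop on an object; FORCE is the grip in N (left out, the last holds). Time passes only in rows, so rows that do not move let the fingers close. It prints the time, the measured TCP pose, the force, the opening and the grip force at its end. Input that does not fit is refused with a message, and nothing moves.
- bot.get_obs(): the state, without advancing time (a new reading comes with each control period).
- bot.camera(name): name is "side" or "top"; returns the picture (400x640x3 uint8, blue, green, red); there is no depth.
- bot.camera_info(name): a dict with "mtx" (3x3 intrinsics, pixels), "extrinsics" (4x4, takes a point from camera to world coordinates). Camera axes: x right, y down, z forward; pixel columns grow to the right and rows downward; lengths in m; the calibration is good to about 2 mm. A picture is of the moment at which its call begins. camera_info takes no time and is no camera call.
- bot.job_done(): hands the job in; it is judged then, once.
The state is a dict: "time": time; "q": joint angles; "qd": joint speeds; "joint_efforts": joint torques, N m; "ee_pos": TCP position; "tcp_rot": TCP orientation; "wrist_force": force on the tool from outside, world axes, zero at the start; "torque": the same for the moment, N m; "opening": finger opening in m; "grasp_force": force on a finger pad.
Only numpy, scipy, OpenCV 4.12 (cv2) and the standard library are available. Lean on these libraries where they do the work, as an engineer would, in place of code of your own. Each camera call takes 0.05 s, during which the arm holds its last target. There are 200 camera calls.

## Working session

There is one attempt and no reset: what is moved stays moved. The work goes in short steps, Python scripts to look and compute and a shell command to move; the robot and the scene stay as the last step left them, time stands still between calls to the robot, and variables do not carry over. Pictures are saved under pics/ and viewed, at most 10 in all, crops included, and the job is handed in when it is done.

```bash
ls; mkdir -p pics
python3 - <<'E'
from workcell import bot
import cv2
for n in("side","top"):
    cv2.imwrite(f"pics/{n}0.png",bot.camera(n)); i=bot.camera_info(n); print(n,i["mtx"],i["extrinsics"])
o=bot.get_obs(); print(o["ee_pos"],o["tcp_rot"],o["time"])
E
```

```text
drive.py
pics
workcell.py
side [[447.0196565   0.        326.7657714]
 [  0.        447.0196565 201.1714558]
 [  0.          0.          1.       ]] [[ 0.9146162  -0.285321    0.2864771   0.30685198]
 [-0.40425709 -0.63251049  0.66068653 -0.60517076]
 [-0.00730797 -0.720085   -0.69384738  0.78701681]
 [ 0.          0.          0.          1.        ]]
top [[404.59754368   0.         317.31980274]
 [  0.         404.59754368 200.04148383]
 [  0.           0.           1.        ]] [[-0.02838369 -0.99092293  0.1314006   0.45960413]
 [-0.99951157  0.02641535 -0.01669889  0.00343207]
 [ 0.01307632 -0.13181039 -0.9911887   0.99213966]
 [ 0.          0.          0.          1.        ]]
[0.20076657 0.51183759 0.22346907] [-1.79935902e+02  1.08361900e-03  1.58585631e+02] 0.1
```

View pics/side0.png

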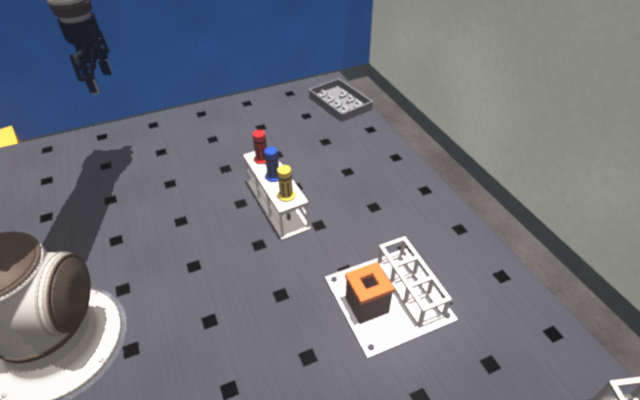

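View pics/top0.png

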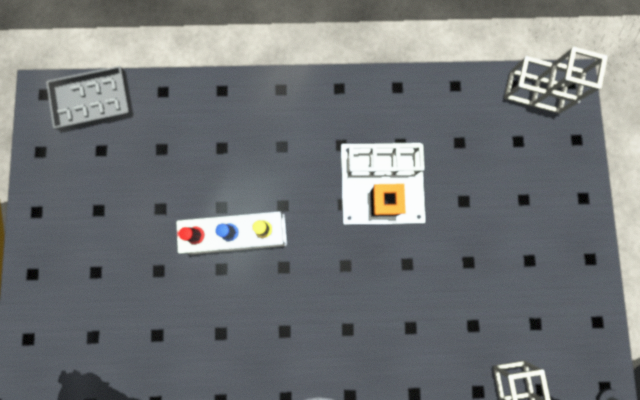

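The side picture shows red (260,145), blue (272,163) and yellow (286,182) in the rack, with the orange holster at (370,282) and its beam to the right. The top picture shows blue at (226,231) in the middle hole, the holster at (389,199), and the beam above it at (383,160). I'll zoom in next.

Run:
```python
import cv2,numpy as np
s=cv2.imread("pics/side0.png");t=cv2.imread("pics/top0.png")
def c(im,x,y,w,h,k=7): return cv2.resize(im[y:y+h,x:x+w],None,fx=k,fy=k,interpolation=cv2.INTER_CUBIC)
a=np.hstack([c(s,245,125,57,42),c(t,172,208,57,42)])
# tiles 399x294 each, origin printed
a=np.hstack([c(s,240,140,57,42),c(t,200,210,57,42)]); b=np.hstack([c(s,342,260,57,42),c(t,362,178,57,42)])
cv2.imwrite("pics/crop.png",np.vstack([a,b]))
for n,im in(("s",s),("t",t)):
    hsv=cv2.cvtColor(im,cv2.COLOR_BGR2HSV)
    for col,lo,hi in(("blue",(105,150,40),(125,255,255)),("orange",(5,180,120),(18,255,255))):
        m=cv2.inRange(hsv,lo,hi); k,l,st,ce=cv2.connectedComponentsWithStats(m)
        print(n,col,[(st[i].tolist(),ce[i].round(1).tolist()) for i in range(1,k) if st[i][4]>40])
```

```text
s blue [([0, 0, 372, 131, 33078], [174.6, 51.3]), ([265, 147, 12, 8, 78], [270.5, 150.6])]
s orange []
t blue [([217, 225, 12, 12, 89], [222.0, 230.3])]
t orange [([373, 188, 25, 27, 73], [380.7, 207.9]), ([383, 191, 15, 15, 87], [391.0, 196.6])]
```

View pics/crop.png

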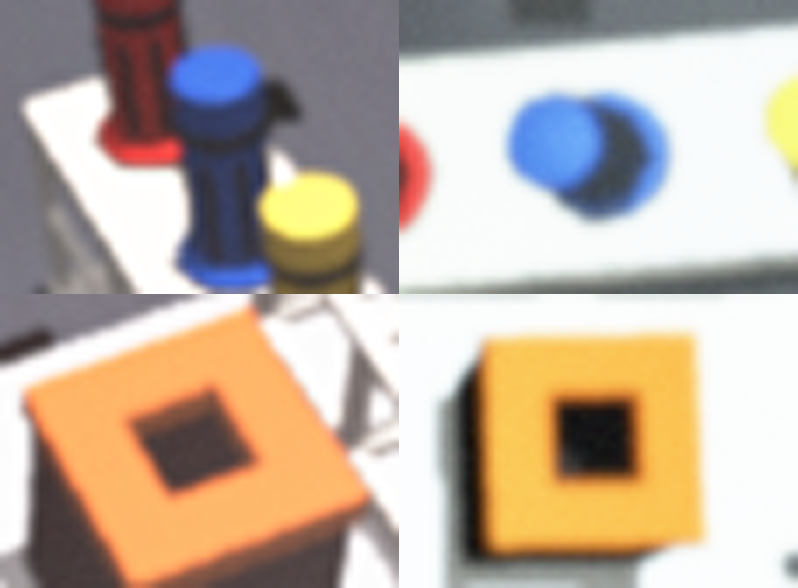

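The crop shows the blue cap at side (270.4,150.1) and top (222.0,229.9), the flange centre in the top view at about (228.7,231.9), and the holster's outer and hole corners clearly in both views. Now I'll triangulate them.

```bash
cat > geo.py <<'E'
import numpy as np,cv2
from workcell import bot
I={n:bot.camera_info(n) for n in("side","top")}
def P(n):
    return I[n]["mtx"]@np.linalg.inv(I[n]["extrinsics"])[:3]
def tri(s,t):
    X=cv2.triangulatePoints(P("side"),P("top"),np.array(s,float).reshape(-1,2).T,np.array(t,float).reshape(-1,2).T); return (X[:3]/X[3]).T
def onz(n,p,z):
    E=I[n]["extrinsics"]; d=E[:3,:3]@np.linalg.solve(I[n]["mtx"],[p[0],p[1],1]); return E[:3,3]+d*(z-E[2,3])/d[2]
E
python3 - <<'E'
from geo import *
f=lambda pts,o,q:[((x-q[0]+.5)/7-.5+o[0],(y-q[1]+.5)/7-.5+o[1]) for x,y in pts]
np.set_printoptions(precision=4,suppress=True)
print("cap",tri(f([(216,74)],(240,140),(0,0)),f([(556,142)],(200,210),(399,0))))
print("flange top@.096",onz("top",f([(603,156)],(200,210),(399,0))[0],.096), "side cap@.17",onz("side",f([(216,74)],(240,140),(0,0))[0],.17),"top cap@.17",onz("top",f([(556,142)],(200,210),(399,0))[0],.17))
# image order: side L,T,R,B
so=f([(25,395),(258,310),(370,498),(135,588)],(342,260),(0,294)); sh=f([(130,425),(215,388),(258,465),(170,495)],(342,260),(0,294))
to=f([(482,338),(696,335),(706,545),(484,552)],(362,178),(399,294)); th=f([(553,396),(637,396),(639,479),(555,479)],(362,178),(399,294))
for s,t in((so,to),(sh,th)):
    for r in range(4):
        X=tri(s,t[r:]+t[:r])
        if np.ptp(X[:,2])<.03: print(r,X,X.mean(0),[np.linalg.norm(X[i]-X[i-1]) for i in range(4)])
for x,n in((so,"side"),(to,"top"),(sh,"side"),(th,"top")): print(n,np.mean([onz(n,p,.09) for p in x],0))
# row direction: caps by colour
import cv2
for n in("side","top"):
    h=cv2.cvtColor(cv2.imread(f"pics/{n}0.png"),cv2.COLOR_BGR2HSV)
    for c,lo,hi in(("yellow",(24,110,180),(33,255,255)),("red",(0,180,170),(8,255,255)),("red2",(172,180,170),(180,255,255))):
        k,l,st,ce=cv2.connectedComponentsWithStats(cv2.inRange(h,lo,hi)); print(n,c,[(st[i].tolist(),onz(n,ce[i],.17)) for i in range(1,k) if st[i][4]>15])
E
```

```text
cap [[0.5123 0.1838 0.1723]]
flange top@.096 [0.5129 0.1857 0.096 ] side cap@.17 [0.5127 0.1867 0.17  ] top cap@.17 [0.5129 0.1842 0.17  ]
3 [[ 0.545  -0.1382  0.0871]
 [ 0.6153 -0.1407  0.0906]
 [ 0.6128 -0.2094  0.0917]
 [ 0.5439 -0.2086  0.0912]] [ 0.5793 -0.1742  0.0901] [np.float64(0.0705152446384067), np.float64(0.07034372751425032), np.float64(0.06876588949648539), np.float64(0.06888290380752084)]
3 [[ 0.5666 -0.1614  0.0903]
 [ 0.5928 -0.1615  0.0928]
 [ 0.5918 -0.1885  0.0924]
 [ 0.5652 -0.1878  0.093 ]] [ 0.5791 -0.1748  0.0921] [np.float64(0.026568538109580545), np.float64(0.026347626576650213), np.float64(0.02708427192067532), np.float64(0.02657520174884252)]
side [ 0.5806 -0.1744  0.09  ]
top [ 0.5779 -0.1738  0.09  ]
side [ 0.58   -0.1735  0.09  ]
top [ 0.5794 -0.1752  0.09  ]
side yellow [([0, 127, 17, 20, 258], array([-0.0378,  0.4931,  0.17  ])), ([278, 165, 13, 9, 91], array([0.5179, 0.1108, 0.17  ])), ([280, 191, 15, 10, 51], array([0.4958, 0.0244, 0.17  ]))]
side red []
side red2 []
top yellow [([253, 221, 18, 16, 169], array([0.5161, 0.1051, 0.17  ]))]
top red [([179, 228, 13, 12, 101], array([0.5079, 0.2581, 0.17  ]))]
top red2 []
```

```bash
cat > rel.py <<'E'
import sys,numpy as np
from workcell import bot
from scipy.spatial.transform import Rotation as R
t=np.array([float(a) for a in sys.argv[1:4]]); o=bot.get_obs()
r=R.from_euler("xyz",o["tcp_rot"],degrees=True)
print("tool shift",r.inv().apply(t-o["ee_pos"]).round(4),"turn to yaw 93.5",((o["tcp_rot"][2]-93.5+180)%360-180).round(2),"pos",o["ee_pos"].round(4),"rot",o["tcp_rot"].round(2),"q",o["q"].round(1),"F",o["wrist_force"].round(1),o["opening"],o["grasp_force"],o["time"])
E
python3 rel.py .5127 .185 .23
```

```text
tool shift [-0.4097 -0.1904 -0.0063] turn to yaw 93.5 65.09 pos [0.2008 0.5118 0.2235] rot [-179.94    0.    158.59] q [68.6  5.  10.  95.1 -0.  90. ] F [-0.   0.4 -0.6] 0.08505866311424404 0.0 0.1
```

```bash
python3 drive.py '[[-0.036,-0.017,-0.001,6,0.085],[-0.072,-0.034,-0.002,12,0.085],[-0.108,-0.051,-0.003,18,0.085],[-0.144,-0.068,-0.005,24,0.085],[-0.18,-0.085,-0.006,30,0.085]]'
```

```text
refused: ROWS must be a list of objects, one for each row. Nothing was moved.
```

Nothing moved. I misread the format; it is a list of objects, one for each row. Resending.

```bash
python3 drive.py '[{"pos":[-0.036,-0.017,-0.001],"twist":6,"finger_gap":0.085},{"pos":[-0.072,-0.034,-0.002],"twist":12,"finger_gap":0.085},{"pos":[-0.108,-0.051,-0.003],"twist":18,"finger_gap":0.085},{"pos":[-0.144,-0.068,-0.005],"twist":24,"finger_gap":0.085},{"pos":[-0.18,-0.085,-0.006],"twist":30,"finger_gap":0.085}]' && python3 rel.py .5127 .185 .23
```

```text
time: 0.52
ee_pos: [0.3381, 0.3656, 0.23]
tcp_rot: [-180.0, 0.0, 128.3]
wrist_force: [0.4, 0.9, 0.8]
opening: 0.0851
grasp_force: 0.0
tool shift [-0.25   0.025  0.   ] turn to yaw 93.5 34.82 pos [0.3381 0.3656 0.23  ] rot [-179.99    0.    128.32] q [47.2 -2.   3.6 95.6 -0.  98.9] F [0.4 0.9 0.8] 0.08508877792381192 0.0 0.5167
```

```bash
python3 drive.py '[{"pos":[-0.04,0.004,0],"twist":7,"finger_gap":0.085},{"pos":[-0.08,0.008,0],"twist":14,"finger_gap":0.085},{"pos":[-0.12,0.012,0],"twist":21,"finger_gap":0.085},{"pos":[-0.16,0.016,0],"twist":28,"finger_gap":0.085},{"pos":[-0.2,0.02,0],"twist":34.8,"finger_gap":0.085}]' && python3 rel.py .5127 .185 .23
```

```text
time: 0.93
ee_pos: [0.4787, 0.2215, 0.2299]
tcp_rot: [-180.0, 0.0, 93.4]
wrist_force: [-0.4, 2.1, 0.1]
opening: 0.0855
grasp_force: 0.0
tool shift [-0.0385  0.0318 -0.0001] turn to yaw 93.5 -0.07 pos [0.4787 0.2215 0.2299] rot [-179.99    0.     93.43] q [ 24.8   2.    7.6  95.6   0.  111.4] F [-0.4  2.1  0.1] 0.08550987262258981 0.0 0.9333
```

```bash
python3 drive.py '[{"pos":[-0.02,0.016,0],"finger_gap":0.085},{"pos":[-0.0385,0.032,0],"finger_gap":0.085},{"pos":[-0.0385,0.032,0],"finger_gap":0.085}]' && python3 rel.py .5127 .185 .146
python3 - <<'E'
from geo import *
im=np.hstack([cv2.resize(bot.camera(n)[y:y+100,x:x+100],(400,400),interpolation=cv2.INTER_CUBIC) for n,x,y in(("side",220,90),("top",170,180))]); cv2.imwrite("pics/hover.png",im)
E
```

```text
time: 1.18
ee_pos: [0.5144, 0.184, 0.229]
tcp_rot: [-180.0, 0.1, 93.6]
wrist_force: [0.7, 0.1, -0.9]
opening: 0.0848
grasp_force: 0.0
tool shift [ 0.0012 -0.0015  0.083 ] turn to yaw 93.5 0.08 pos [0.5144 0.184  0.229 ] rot [-1.7995e+02  7.0000e-02  9.3580e+01] q [ 1.970e+01  4.600e+00  1.030e+01  9.570e+01 -1.000e-01  1.061e+02] F [ 0.7  0.1 -0.9] 0.08482653093503928 0.0 1.1833
```

View pics/hover.png

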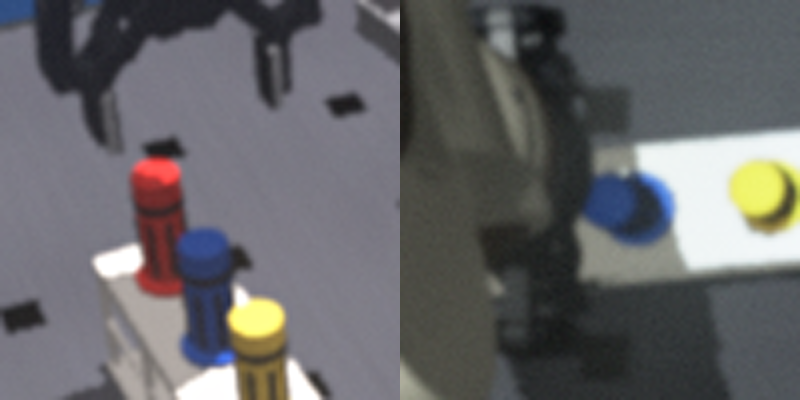

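The hover picture shows the open fingers at side (247,127) and (289,116), straddling the blue handle at (271,150). Red and yellow are untouched. I'll check the finger midpoint, then descend.

```bash
python3 - <<'E'
from geo import *
a=onz("side",(247.5,127.5),.204);b=onz("side",(288.7,116),.204);print(a,b,(a+b)/2)
E
python3 drive.py '[{"pos":[0,-0.001,0.03],"finger_gap":0.085},{"pos":[0,-0.001,0.06],"finger_gap":0.085},{"pos":[0,-0.001,0.083],"finger_gap":0.085},{"pos":[0,-0.001,0.083],"finger_gap":0.085}]' && python3 rel.py .5127 .185 .146
```

```text
[0.48089982 0.24476407 0.204     ] [0.58257255 0.25004581 0.204     ] [0.53173619 0.24740494 0.204     ]
time: 1.62
ee_pos: [0.5084, 0.1872, 0.1423]
tcp_rot: [-179.6, 0.1, 93.9]
wrist_force: [-0.6, -0.5, 0.2]
opening: 0.085
grasp_force: 0.0
tool shift [-0.0024  0.0041 -0.0037] turn to yaw 93.5 0.37 pos [0.5084 0.1872 0.1423] rot [-1.7961e+02  1.0000e-01  9.3870e+01] q [ 20.2   3.4  -0.7  86.4   0.  106.3] F [-0.6 -0.5  0.2] 0.08496356920809225 0.0 1.6167
```

```bash
python3 drive.py '[{"finger_gap":0.085},{"finger_gap":0.085}]' && python3 rel.py .5127 .185 .146
python3 - <<'E'
from geo import *
im=np.hstack([cv2.resize(bot.camera(n)[y:y+100,x:x+100],(400,400),interpolation=cv2.INTER_CUBIC) for n,x,y in(("side",220,90),("top",170,180))]); cv2.imwrite("pics/low.png",im)
for p in((.5127,.185,.17),(.5127,.185,.217),(.57,.185,.13),(.455,.185,.13)):
  q=P("side")@[*p,1]; print(q[:2]/q[2])
E
```

```text
time: 1.78
ee_pos: [0.5113, 0.1877, 0.1489]
tcp_rot: [179.9, -0.0, 93.8]
wrist_force: [-0.1, -0.4, 0.5]
opening: 0.0852
grasp_force: 0.0
tool shift [-0.0028  0.0012  0.0029] turn to yaw 93.5 0.34 pos [0.5113 0.1877 0.1489] rot [ 1.7991e+02 -3.0000e-02  9.3840e+01] q [ 2.020e+01  3.300e+00 -1.000e-01  8.660e+01  0.000e+00  1.063e+02] F [-0.1 -0.4  0.5] 0.08517979063854343 0.0 1.7833
[270.66311801 150.57561069]
[268.6323636 133.3934522]
[295.38124222 157.98290353]
[248.28844221 170.9632803 ]
```

View pics/low.png

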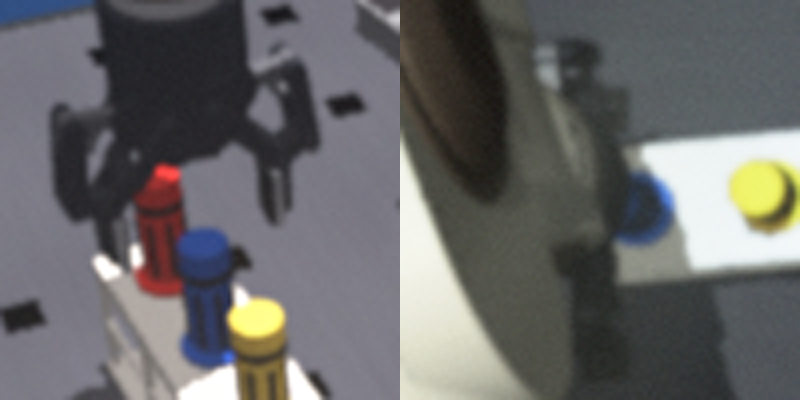

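The low picture shows the fingertips at side about (248,152) and (289,145). That is about 15 px above where they should be, and the blue cap isn't between the pads, so I'll look closer before closing.

Run:
```python
from geo import *
g=lambda im:(255*(im/255.)**.55).astype(np.uint8)
im=np.hstack([cv2.resize(g(bot.camera(n)[y:y+120,x:x+80]),(400,600),interpolation=cv2.INTER_CUBIC) for n,x,y in(("side",230,80),("top",180,170))]); cv2.imwrite("pics/low2.png",im)
o=bot.get_obs();print(o["ee_pos"],o["time"])
```

```text
[0.5117762  0.18731223 0.14868709] 1.9833
```

View pics/low2.png

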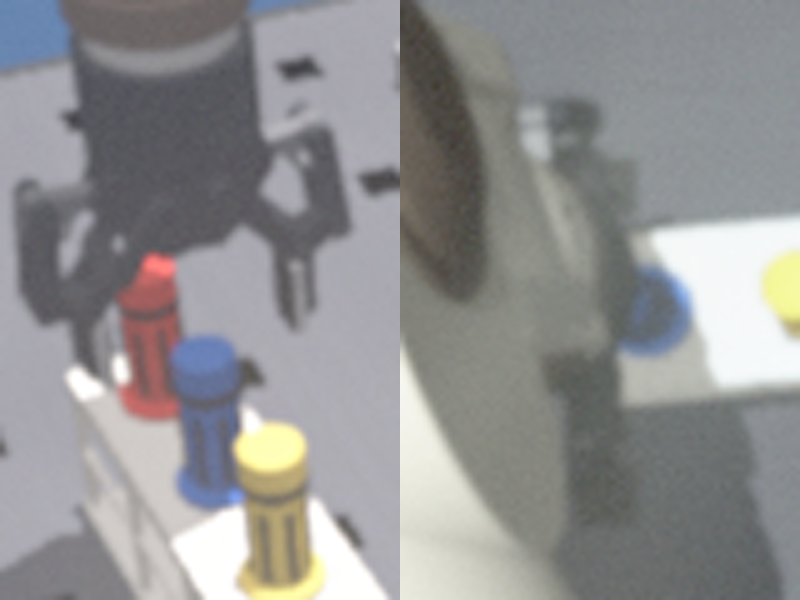

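Columns match the blue driver in both views, but the rows suggest the tips sit about 35 mm higher than reported. The start picture gives an independent check.

Run:
```python
from geo import *
pr=lambda n,p:(lambda q:(q[:2]/q[2]).round(1))(P(n)@[*p,1])
d=np.array([.365,.93,0])*.048
for dz in(0,.02,.035,.05):
  c=np.array([.2008,.5118,.211+dz]); e=np.array([.512,.187,.137+dz]); u=np.array([.998,.06,0])*.048
  print(dz,"start",pr("side",c+d),pr("side",c-d),"now side",pr("side",e+u),pr("side",e-u),"top",pr("top",e+u-[0,.011,0]),pr("top",e-u-[0,.011,0]))
s=cv2.imread("pics/side0.png")[40:110,50:130]; cv2.imwrite("pics/start.png",cv2.resize((255*(s/255.)**.55).astype(np.uint8),None,fx=6,fy=6,interpolation=cv2.INTER_CUBIC))
```

```text
0 start [112.9  85.8] [100.8 106.1] now side [290.4 155.6] [251.9 167.8] top [228.  208.5] [230.7 254. ]
0.02 start [110.2  78.7] [97.8 98.7] now side [289.9 148.7] [250.8 160.9] top [226.  207.4] [228.8 254. ]
0.035 start [108.1  73.2] [95.4 93.1] now side [289.5 143.5] [249.9 155.6] top [224.5 206.6] [227.3 254. ]
0.05 start [106.   67.6] [93.1 87.4] now side [289.  138.1] [249.  150.2] top [222.8 205.7] [225.7 254. ]
```

View pics/start.png

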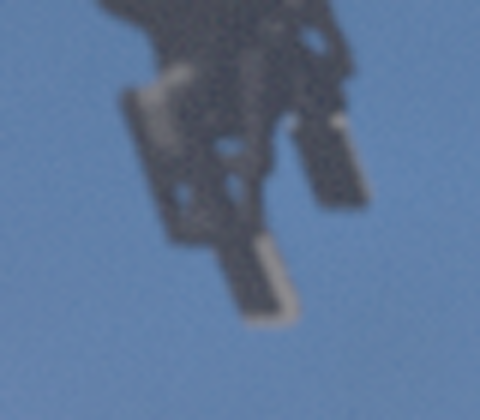

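The start picture shows the tips at (95,93) and (107.5,74), which fits exactly +35 mm over the reported height. So the offset is constant and vertical, and x and y agree. I'll go down 35 mm more by sight and look again.

```bash
python3 drive.py '[{"pos":[0.0015,0.001,0.012],"finger_gap":0.085},{"pos":[0.002,0.001,0.024],"finger_gap":0.085},{"pos":[0.002,0.001,0.036],"finger_gap":0.085},{"pos":[0.002,0.001,0.036],"finger_gap":0.085}]' && python3 rel.py .5127 .185 .113
python3 - <<'E'
from geo import *
g=lambda im:(255*(im/255.)**.55).astype(np.uint8)
im=np.hstack([cv2.resize(g(bot.camera(n)[y:y+120,x:x+80]),(400,600),interpolation=cv2.INTER_CUBIC) for n,x,y in(("side",230,80),("top",180,170))]); cv2.imwrite("pics/low3.png",im)
E
```

```text
time: 2.32
ee_pos: [0.5106, 0.1885, 0.1073]
tcp_rot: [-179.7, 0.1, 93.8]
wrist_force: [-0.1, -0.5, -0.4]
opening: 0.0849
grasp_force: 0.0
tool shift [-0.0036  0.0018 -0.0057] turn to yaw 93.5 0.28 pos [0.5106 0.1885 0.1073] rot [-1.7974e+02  8.0000e-02  9.3780e+01] q [ 20.3   3.8  -4.1  82.4   0.  106.5] F [-0.1 -0.5 -0.4] 0.08489946971653987 0.0 2.3167
```

View pics/low3.png

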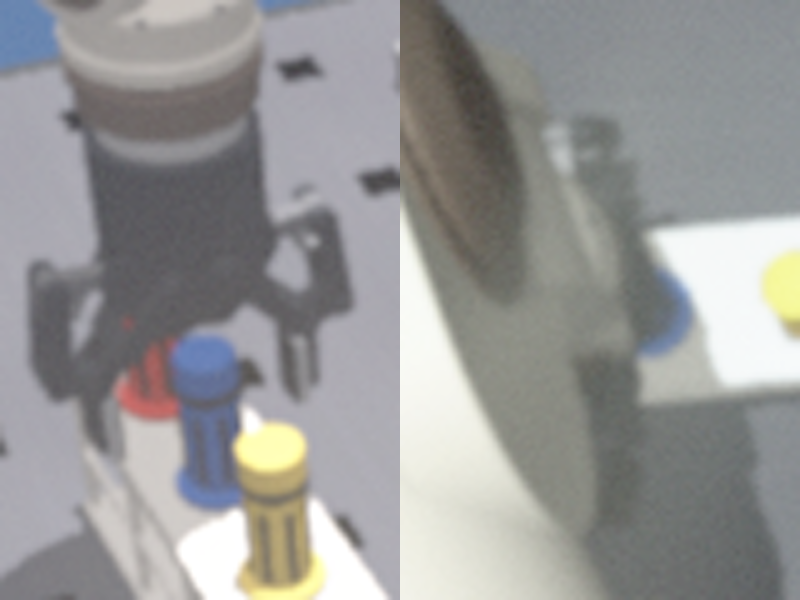

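The picture shows the fingertips at side (251,169) and (290,158), now straddling the blue handle at (271,164) about 35 mm above its flange, with no contact. I'll close.

```bash
python3 drive.py '[{"finger_gap":0.02},{"finger_gap":0.02},{"finger_gap":0.02},{"finger_gap":0.02},{"finger_gap":0.02}]' 60 && python3 drive.py '[{"finger_gap":0.02},{"finger_gap":0.02},{"finger_gap":0.02}]' && python3 rel.py .5127 .185 .113
```

```text
time: 2.83
ee_pos: [0.5123, 0.1891, 0.1116]
tcp_rot: [179.9, -0.0, 93.8]
wrist_force: [-1.7, -0.4, 0.9]
opening: 0.0289
grasp_force: 59.0
time: 3.08
ee_pos: [0.5123, 0.189, 0.1116]
tcp_rot: [179.9, -0.0, 93.8]
wrist_force: [0.9, -0.5, 4.6]
opening: 0.0289
grasp_force: 59.1
tool shift [-0.0041  0.0001 -0.0014] turn to yaw 93.5 0.28 pos [0.5123 0.189  0.1116] rot [ 1.7995e+02 -1.0000e-02  9.3780e+01] q [ 20.3   3.6  -3.8  82.5  -0.  106.5] F [ 0.9 -0.5  4.6] 0.028863991095602247 59.06114637851715 3.0833
```

```bash
python3 drive.py '[{"pos":[0,0,-0.015],"finger_gap":0.02},{"pos":[0,0,-0.035],"finger_gap":0.02},{"pos":[0,0,-0.06],"finger_gap":0.02},{"pos":[0,0,-0.085],"finger_gap":0.02},{"pos":[0,0,-0.11],"finger_gap":0.02}]' && python3 drive.py '[{"pos":[0,0,-0.03],"finger_gap":0.02},{"pos":[0,0,-0.055],"finger_gap":0.02},{"pos":[0,0,-0.075],"finger_gap":0.02},{"pos":[0,0,-0.08],"finger_gap":0.02},{"pos":[0,0,-0.08],"finger_gap":0.02}]' && python3 rel.py .5127 .185 .30
python3 - <<'E'
from geo import *
g=lambda im:(255*(im/255.)**.55).astype(np.uint8)
im=np.hstack([cv2.resize(g(bot.camera(n)[y:y+120,x:x+80]),(400,600),interpolation=cv2.INTER_CUBIC) for n,x,y in(("side",225,80),("top",160,170))]); cv2.imwrite("pics/lift.png",im)
E
```

```text
time: 3.5
ee_pos: [0.5116, 0.1888, 0.2215]
tcp_rot: [-179.9, 0.0, 93.8]
wrist_force: [1.7, 0.0, -0.3]
opening: 0.0286
grasp_force: 59.4
time: 3.92
ee_pos: [0.5125, 0.1892, 0.3018]
tcp_rot: [179.9, -0.0, 93.8]
wrist_force: [1.0, -0.2, -1.2]
opening: 0.0287
grasp_force: 59.5
tool shift [-0.0042 -0.0001  0.0018] turn to yaw 93.5 0.28 pos [0.5125 0.1892 0.3018] rot [ 1.7992e+02 -3.0000e-02  9.3780e+01] q [ 20.3   7.   21.1 104.    0.  106.5] F [ 1.  -0.2 -1.2] 0.028674873609637597 59.46637451648712 3.9167
```

View pics/lift.png

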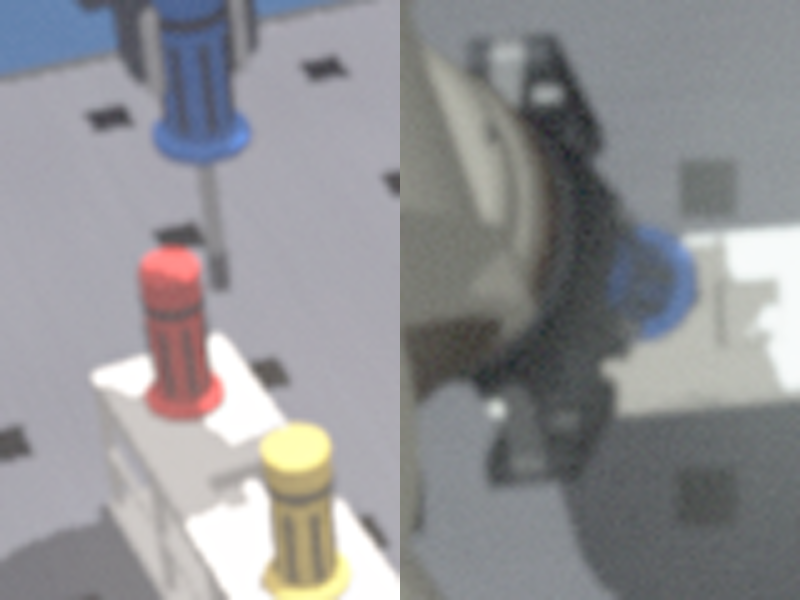

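The lift picture shows the blue driver hanging upright from the pads, its socket tip at side (269,137), or z about 0.205 as expected. Red and yellow are still standing. Now I'll carry it over to the holster.

```bash
python3 rel.py .579 -.1703 .3018; python3 drive.py '[{"pos":[-0.012,0.001,0],"finger_gap":0.02},{"pos":[-0.035,0.004,0],"finger_gap":0.02},{"pos":[-0.068,0.008,0],"finger_gap":0.02},{"pos":[-0.103,0.012,0],"finger_gap":0.02},{"pos":[-0.138,0.016,0],"finger_gap":0.02}]' && python3 drive.py '[{"pos":[-0.035,0.004,0],"finger_gap":0.02},{"pos":[-0.07,0.008,0],"finger_gap":0.02},{"pos":[-0.105,0.012,0],"finger_gap":0.02},{"pos":[-0.14,0.016,0],"finger_gap":0.02},{"pos":[-0.165,0.02,0],"finger_gap":0.02}]'; python3 rel.py .579 -.1703 .3018
```

```text
tool shift [-0.3629  0.0431 -0.0022] turn to yaw 93.5 0.28 pos [0.512  0.189  0.2994] rot [-1.799e+02  3.000e-02  9.378e+01] q [ 20.3   7.   20.9 103.9  -0.  106.5] F [ 0.9 -0.3 -2.5] 0.02891564911999824 59.46290910243988 4.0167
time: 4.43
ee_pos: [0.5367, 0.0505, 0.2995]
tcp_rot: [-179.9, 0.0, 93.8]
wrist_force: [1.2, 0.1, -1.6]
opening: 0.0291
grasp_force: 59.4
time: 4.85
ee_pos: [0.5673, -0.1143, 0.2994]
tcp_rot: [-179.9, -0.0, 93.7]
wrist_force: [0.2, -0.2, -0.8]
opening: 0.0286
grasp_force: 59.4
tool shift [-0.0566  0.008  -0.0024] turn to yaw 93.5 0.2 pos [ 0.5673 -0.1143  0.2994] rot [-179.86   -0.     93.7 ] q [-11.4  11.9  26.4 104.6  -0.   74.9] F [ 0.2 -0.2 -0.8] 0.02859248527719166 59.44504380226135 4.85
```

```bash
python3 drive.py '[{"pos":[-0.03,0.004,0],"finger_gap":0.02},{"pos":[-0.05,0.007,0],"finger_gap":0.02},{"pos":[-0.0565,0.008,0.01],"finger_gap":0.02},{"pos":[-0.0565,0.008,0.04],"finger_gap":0.02},{"pos":[-0.0565,0.008,0.07],"finger_gap":0.02}]' && python3 drive.py '[{"pos":[0,0,0.015],"finger_gap":0.02},{"pos":[0,0,0.015],"finger_gap":0.02},{"pos":[0,0,0.015],"finger_gap":0.02}]' && python3 rel.py .579 -.1703 .1116
python3 - <<'E'
from geo import *
g=lambda im:(255*(im/255.)**.55).astype(np.uint8)
im=np.hstack([cv2.resize(g(bot.camera(n)[y:y+120,x:x+80]),(400,600),interpolation=cv2.INTER_CUBIC) for n,x,y in(("side",330,190),("top",350,150))]); cv2.imwrite("pics/above.png",im)
for z in(.1275,.205,.115,.19):
  q=P("side")@[.579,-.1743,z,1]; r=P("top")@[.579,-.1743,z,1]; print(z,q[:2]/q[2],r[:2]/r[2])
E
```

```text
time: 5.27
ee_pos: [0.5795, -0.1677, 0.2292]
tcp_rot: [180.0, 0.0, 93.7]
wrist_force: [0.2, 0.5, -1.7]
opening: 0.0289
grasp_force: 59.6
time: 5.52
ee_pos: [0.5786, -0.1665, 0.2147]
tcp_rot: [-179.8, -0.1, 93.8]
wrist_force: [-0.4, -0.4, -0.8]
opening: 0.0285
grasp_force: 59.6
tool shift [-0.0039  0.0004  0.1031] turn to yaw 93.5 0.29 pos [ 0.5786 -0.1665  0.2147] rot [-1.7985e+02 -6.0000e-02  9.3790e+01] q [-16.1  12.3  17.3  95.1   0.   70.2] F [-0.4 -0.4 -0.8] 0.028541499686083667 59.608529806137085 5.5167
0.1275 [370.11850651 269.14681737] [392.60914008 195.86535741]
0.205 [372.82970028 241.36814988] [400.36210222 190.29005957]
0.115 [369.71416049 273.28971334] [391.48427366 196.67426957]
0.19 [372.27566144 247.04478605] [398.74728997 191.45130079]
```

View pics/above.png

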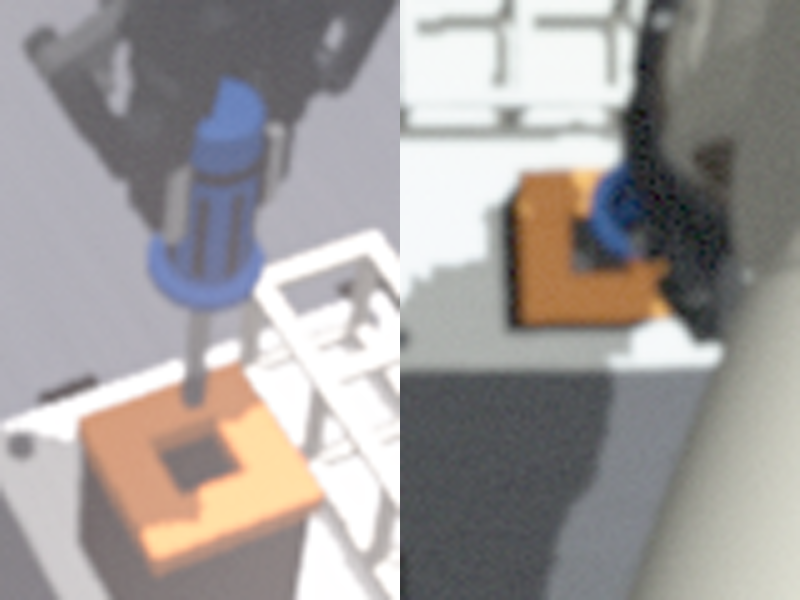

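The picture shows the socket tip at side (368.6,270), where (369.8,272.3) is expected over the hole's centre. It is 4 mm too far in y, as the arm also reports. I'll correct that and lower.

```bash
python3 drive.py '[{"pos":[-0.004,0,0.005],"finger_gap":0.02},{"pos":[-0.004,0,0.02],"finger_gap":0.02},{"pos":[-0.004,0,0.04],"finger_gap":0.02},{"pos":[-0.004,0,0.06],"finger_gap":0.02},{"pos":[-0.004,0,0.07],"finger_gap":0.02}]' && python3 drive.py '[{"pos":[0,0,0.01],"finger_gap":0.02},{"pos":[0,0,0.02],"finger_gap":0.02},{"pos":[0,0,0.025],"finger_gap":0.02},{"pos":[0,0,0.025],"finger_gap":0.02}]' && python3 rel.py .579 -.1703 .1116
```

```text
time: 6.03
ee_pos: [0.5797, -0.1709, 0.1444]
tcp_rot: [-179.9, -0.0, 93.8]
wrist_force: [-1.1, 0.1, -1.8]
opening: 0.0288
grasp_force: 59.6
time: 6.37
ee_pos: [0.5797, -0.1708, 0.1203]
tcp_rot: [-179.9, -0.0, 93.8]
wrist_force: [-1.0, 0.9, -1.1]
opening: 0.0287
grasp_force: 59.6
tool shift [ 0.0005 -0.0007  0.0087] turn to yaw 93.5 0.29 pos [ 0.5797 -0.1708  0.1203] rot [-1.7995e+02 -2.0000e-02  9.3790e+01] q [-16.4  11.7   6.1  84.5  -0.   69.8] F [-1.   0.9 -1.1] 0.02866698714431013 59.609747529029846 6.3667
```

```bash
python3 drive.py '[{"pos":[0,0,0.003],"finger_gap":0.02},{"pos":[0,0,0.006],"finger_gap":0.02},{"pos":[0,0,0.007],"finger_gap":0.02},{"pos":[0,0,0.007],"finger_gap":0.02}]' && python3 drive.py '[{"pos":[0,0,0.001],"finger_gap":0.02},{"pos":[0,0,0.001],"finger_gap":0.02}]' && python3 drive.py '[{"pos":[0,0,0.001],"finger_gap":0.02},{"pos":[0,0,0.001],"finger_gap":0.02}]'
```

```text
time: 6.7
ee_pos: [0.58, -0.1708, 0.1141]
tcp_rot: [180.0, 0.0, 93.8]
wrist_force: [-0.7, -0.3, -1.7]
opening: 0.0289
grasp_force: 59.6
time: 6.87
ee_pos: [0.58, -0.1708, 0.1131]
tcp_rot: [180.0, 0.0, 93.8]
wrist_force: [-0.1, 0.0, -1.8]
opening: 0.0285
grasp_force: 59.6
time: 7.03
ee_pos: [0.58, -0.1708, 0.112]
tcp_rot: [-180.0, 0.0, 93.8]
wrist_force: [0.6, 0.2, -0.5]
opening: 0.0288
grasp_force: 59.6
```

```bash
for i in 1; do python3 drive.py '[{"pos":[0,0,0.001],"finger_gap":0.02},{"pos":[0,0,0.001],"finger_gap":0.02}]' | grep -E "ee_pos|wrist"; done; python3 drive.py '[{"pos":[0,0,0.001],"finger_gap":0.02},{"pos":[0,0,0.001],"finger_gap":0.02}]' | grep -E "ee_pos|wrist"
```

```text
ee_pos: [0.5801, -0.1709, 0.1116]
wrist_force: [-0.4, -0.3, 2.7]
ee_pos: [0.5801, -0.1709, 0.1116]
wrist_force: [-3.1, 1.6, 9.4]
```

Contact came at z = 0.1116, the same reading as when it stood in the rack, with 9 N upward, so the flange is seated. I'll let go and rise.

```bash
python3 drive.py '[{"pos":[0,0,-0.001],"finger_gap":0.07},{"pos":[0,0,-0.001],"finger_gap":0.07},{"pos":[0,0,-0.001],"finger_gap":0.07},{"pos":[0,0,-0.001],"finger_gap":0.07}]' && python3 drive.py '[{"pos":[0,0,-0.01],"finger_gap":0.07},{"pos":[0,0,-0.035],"finger_gap":0.07},{"pos":[0,0,-0.07],"finger_gap":0.07},{"pos":[0,0,-0.1],"finger_gap":0.07},{"pos":[0,0,-0.13],"finger_gap":0.07}]' && python3 drive.py '[{"pos":[0.03,0,0],"finger_gap":0.07},{"pos":[0.065,0,0],"finger_gap":0.07},{"pos":[0.1,0,0],"finger_gap":0.07},{"pos":[0.135,0,0],"finger_gap":0.07},{"pos":[0.15,0,0],"finger_gap":0.07}]'
python3 - <<'E'
from geo import *
g=lambda im:(255*(im/255.)**.7).astype(np.uint8)
im=np.hstack([cv2.resize(g(bot.camera(n)[y:y+150,x:x+100]),(400,600),interpolation=cv2.INTER_CUBIC) for n,x,y in(("side",320,180),("top",350,120))]); cv2.imwrite("pics/final.png",im)
cv2.imwrite("pics/full.png",bot.camera("side"))
for p in((.579,-.1743,.17),(.579,-.1743,.096)):
  q=P("side")@[*p,1]; r=P("top")@[*p,1]; print(q[:2]/q[2],r[:2]/r[2])
E
```

```text
time: 7.7
ee_pos: [0.5799, -0.1708, 0.1108]
tcp_rot: [-180.0, -0.0, 93.8]
wrist_force: [1.1, 0.3, 0.2]
opening: 0.0697
grasp_force: 0.0
time: 8.12
ee_pos: [0.5797, -0.1707, 0.2434]
tcp_rot: [180.0, 0.0, 93.8]
wrist_force: [-0.3, 0.3, -0.5]
opening: 0.0703
grasp_force: 0.0
time: 8.53
ee_pos: [0.5696, -0.0179, 0.2421]
tcp_rot: [180.0, -0.0, 93.9]
wrist_force: [-0.1, 0.3, -0.2]
opening: 0.0703
grasp_force: 0.0
[371.55962971 254.38118807] [396.68381614 192.93518283]
[369.11550635 279.4234742 ] [389.83334098 197.86148566]
```

View pics/final.png

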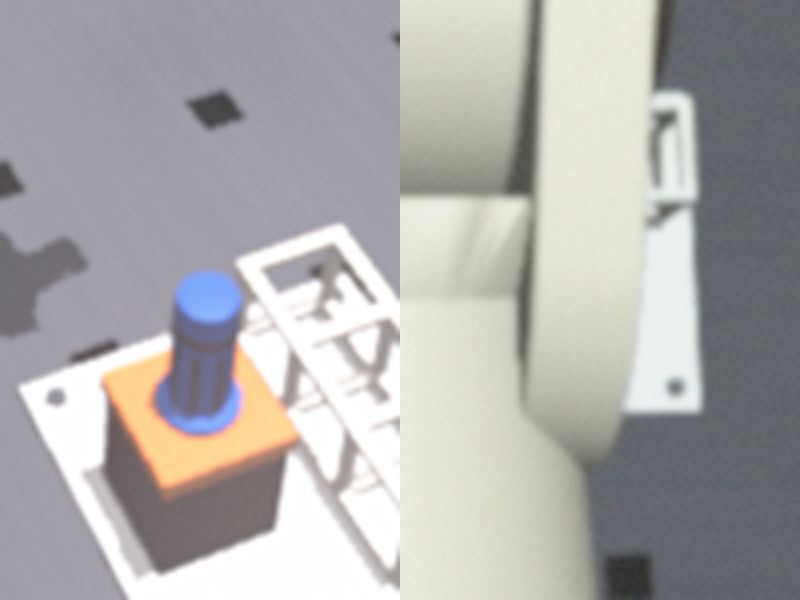

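The picture shows the blue driver upright with its flange flush on the orange top, and its cap at side (371.7,254.5) against the predicted (371.6,254.4). I'll check red and yellow by numbers, then hand in.

Run:
```python
from geo import *
a=cv2.imread("pics/side0.png")
b=cv2.imread("pics/full.png")
for c,lo,hi in(("yellow",(22,110,60),(33,255,255)),("red",(0,150,60),(8,255,255))):
  for im in(a,b):
    k,l,st,ce=cv2.connectedComponentsWithStats(cv2.inRange(cv2.cvtColor(im[120:210,240:310],cv2.COLOR_BGR2HSV),lo,hi)); print(c,[(s.tolist()) for s in st[1:] if s[4]>15])
bot.job_done(); print(bot.get_obs()["time"])
```

```text
yellow [[37, 45, 14, 10, 108], [40, 70, 15, 11, 65]]
yellow [[38, 45, 13, 10, 60], [40, 70, 14, 11, 63]]
red [[13, 9, 12, 11, 91], [15, 38, 10, 5, 32]]
red [[13, 9, 12, 10, 83], [15, 35, 14, 8, 52]]
the job is handed in; nothing more can be done
the job is handed in; nothing more can be done
```

The blue driver stands upright and fully home in the holster, released, with red and yellow unmoved in the rack; the job was handed in at about 8.7 s, but I viewed 11 pictures against the limit of 10.

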